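Open the leaning dowel tube and put the long dowel away

ROBOT

A 6-joint arm with a two-finger parallel gripper is mounted at the origin on the work surface; the furniture and walls round the work are solid. World frame = base frame: x ahead of the robot, y to its left, z up, the work surface at z = 0. Lengths are in m, angles in rad, forces in N, time in s.
With the tool pointing down it reaches from about 0.325 to 0.775 m from the base axis. Payload 5.5 kg.
Tool frame: the origin (TCP) lies where the fingers leave the gripper's body, on its centre line; the fingertips stand 73 mm ahead of it and the grasp point (between the pads) lies 54 mm ahead of it (arm.tip_reach is the distance from the TCP to the fingertips, in m); z points along the fingers, y is the direction in which the jaws open and shut (so a half turn about z gives the same grasp; the last joint's range is limited). The gripper opens to 85 mm and grips with 20 to 120 N. Pads are 22 mm wide; open, the fingers measure 114 mm over their backs; the gripper's body (76 mm by 85 mm) begins 54 mm behind the grasp point. The pads swing forward as they close: fully open they stand 13 mm farther back than shut.
Start: joints at [-1.352, 0.091, 1.231, -0, 1.82, -0.057], TCP at [0.163, -0.577, 0.304] pointing down, gripper open.
Joint ranges: [-2.87, 2.87], [-0.86, 2.18], [0.17, 2.46], [-1.51, 4.65], [0.06, 2.69], [-2.65, 2.65]. Speed limits (rad/s): [2.57, 2.57, 3.01, 3.14, 3.14, 3.14].

INTERFACE

Orientations are given as a unit quaternion [w, x, y, z].
In Python, from bench import arm gives the robot as it stands.
- The arm moves only by the shell command python3 -m pendant 'ROWS' [FORCE]. ROWS is JSON, a list of rows, each a list of 3 entries, a list of its own where there are three numbers: the shift along the tool's x, y, z in m, then the turn, a rotation vector about the tool's x, y, z in degrees, then the closure, from -1 (fully open) to 1 (shut), so that 0 is half open. A call has 1 to 20 rows; each row shifts and turns the commanded pose from where the row before left it, along the tool's axes as they then stand; what a row does not reach is not made up. A row lasts 1/8 s, in which the tool goes at most 62.5 mm and 10.7 degrees, less where a joint would pass 70% of its speed; a pose out of reach is approached as far as the arm can. A call with a gripper value outside its range is refused whole. The fingers move at their own pace and stop on an object; FORCE is the grip in N (left out, the last holds). Time passes only in rows, so rows that do not move let the fingers close. It gives the time, the measured TCP pose, the force and the opening at its end, in the units of the state.
- arm.observe(): the state, without advancing time (a new reading comes with each control period).
- arm.read_camera(name): name is "scene" or "top" or "wrist"; returns a dict with "pixels" (420x560x3 uint8, blue, green, red), "depth" (420x560 float32, m along the optical axis (not along the pixel's ray), 0 where there is no reading), "fx", "fy", "cx", "cy" (pixels), "xyz" and "attitude" of the camera in the world. Camera axes: x right, y up, looking along -z (the intrinsics and any distortion apply to the point x, -y, -z); pixel columns grow to the right and rows downward; lengths in m; the calibration is good to about 2 mm. The wrist camera is an equidistant fisheye: a pixel r from the principal point sees the ray r / f radians off the axis. A picture is of the moment at which its call begins.
- arm.hand_in(): hands the job in, once; it reports no verdict.
The state is a dict: "time": time; "joint_pos": joint angles; "joint_vel": joint speeds; "joint_torque": joint torques, N m; "eef_pos": TCP position; "tool_rot": TCP orientation; "contact_force": force on the tool from outside, world axes, zero at the start; "ft_torque": the same for the moment, N m; "gripper_width": finger opening in m.
Only numpy, scipy, OpenCV 4.12 (cv2) and the standard library are available. Lean on these libraries where they do the work, as an engineer would, in place of code of your own. Each camera call takes 0.05 s, during which the arm holds its last target. There are 200 camera calls.

TASK

Unscrew the black cap from the tube that leans in the plywood stand (anticlockwise seen from the cap's end, a little over one turn, until the thread lets go) and stand it upright, open end down, on the flat wooden board. Then drop the longest of the three dowels from the drilled block end-down into the open tube, right to the bottom. Leave the two shorter dowels in the block and do not disturb the tools lying around.

Things in the scene. Friction and masses are not known exactly. Their poses are not given: they have to be found in the camera images.
- stand: fixed plywood stand: base 150 (x) x 86 (y) x 14 mm, origin under its centre, z up; two cheeks, 74 mm over their outsides and 76 mm high, hold a grey tube that leans 30 degrees from vertical towards the stand's -x. Tube 130 mm long, lower 78 mm 48 mm in diameter, then a threaded neck 39 mm over the thread; right-hand thread. The cap does not run back when let go.
- tube_mouth (a point): centre of the tube's rim, z out along the tube's axis, y level. Bore 24 mm, closed floor 124 mm below the rim. Coarse thread: the cap rises 20 mm along z for each turn anticlockwise (looking down at its top) and comes free after 1.25 turns (7.9 rad, 25 mm); before that it cannot be pulled off. Play about 2 mm axially, 1 mm sideways.
- cap_centre (a point): centre of the black screw cap, a fluted cylinder 50 mm in diameter, 64 mm high, about 120 g: 32 mm from its closed top and its open end; z from open end to top, along the tube's axis while on it. Upper 22 mm solid, below a hollow skirt (bore 42 mm). Fully home at the start: the centre is then 10 mm below the rim along the axis.
- board_top (a point): centre of the top of a plain flat wooden board lying by itself, 68 (x) x 152 (y) x 20 mm, fixed, on which the cap is to be set; z up, y along its length
- rack: block of dark wood, fixed, 156 (x) x 56 (y) x 50 mm, origin under its centre; three holes in a row along its x, 50 mm apart, 15.5 mm wide and 40 mm deep, each with a dowel standing in it
- dowel_long_centre (a point): the longest dowel, light wood, round, 14 mm in diameter, 150 mm long, 30 g nominal; point at its centre half-way up, z along it. It stands in one of the block's holes and sticks out 110 mm. When it is at the bottom of the tube its end stands out about 26 mm beyond the rim.
- dowel_mid_centre (a point): a shorter dowel, 14 x 95 mm, point at its centre; stays in the block
- dowel_short_centre (a point): the shortest dowel, 14 x 80 mm, point at its centre; stays in the block
- bs_chisel: bench chisel with a wooden handle, 30 x 282 x 30 mm (x, y, z of its own frame), bystander lying on the table; origin under its centre
- bs_rule: folded yellow rule, 16 x 236 x 19 mm (x, y, z of its own frame), bystander lying on the table; origin under its centre
Things that resemble listed ones, but are neither listed nor needed, are in the scene too. Of the things shaped like the part that bears cap_centre, the black one is meant.

How it is judged:
On the way, in this order (a step that is already met when the one before it is completed fails the run):
1. the cap is unscrewed and lifted off the tube (distance between cap_centre and tube_mouth above 0.06 m and contact force between cap and stand below 0.1 N and distance of dowel_long_centre from where it was at the start of the episode below 0.03 m), for 0.1 s.
2. the cap stands open end down on the board, let go (angle between cap_centre's own z axis and vertical below 0.12 rad and x of cap_centre in the frame of board_top between -0.034 and 0.034 m and y of cap_centre in the frame of board_top between -0.076 and 0.076 m and z of cap_centre in the frame of board_top between 0.027 and 0.037 m and contact force between cap and the fingers below 0.1 N), for 0.2 s.
At the end, for the whole second after the job is handed in: Cap open end down on the board (centre above it, within 0.12 rad of upright, let go); longest dowel in the tube (centre 40 to 60 mm below the rim, within 10 mm and 0.2 rad of the axis), at rest, let go; shorter dowels in the block (within 25 mm), tools within 30 mm of their start (all of step 2 and z of dowel_long_centre in the frame of tube_mouth between -0.06 and -0.04 m and x of dowel_long_centre in the frame of tube_mouth between -0.01 and 0.01 m and y of dowel_long_centre in the frame of tube_mouth between -0.01 and 0.01 m and angle between the z axis of dowel_long_centre and the z axis of tube_mouth, either way round below 0.2 rad and linear speed of each of dowel_long, cap below 0.02 m/s and contact force between dowel_long and the fingers below 0.1 N); the robot touches nothing.
It fails at once if a tool lying around is pushed more than 30 mm (distance of any of bs_chisel, bs_rule from where it was at the start of the episode above 0.03 m).
It fails at once if a shorter dowel leaves its hole (distance of any of dowel_mid_centre, dowel_short_centre from where it was at the start of the episode above 0.025 m).
It also fails if it takes over 72 s, if anything falls off the work surface, if the arm or the gripper's body presses on something with over 40 N, if the wrist force passes 120 N, or if a joint passes its speed limit or range.

## Working session

There is one attempt and no reset: what is moved stays moved. The work goes in short steps, Python scripts to look and compute and a shell command to move; the robot and the scene stay as the last step left them, time stands still between calls to the robot, and variables do not carry over. Pictures are saved under pics/ and viewed, about 8 in all and at most 12, crops included, and the job is handed in when it is done.

```bash
ls; mkdir -p pics; cat > h.py <<'E'
import numpy as np, cv2
from scipy.spatial.transform import Rotation as R
from bench import arm
def rot(q): return R.from_quat([q[1],q[2],q[3],q[0]])
def cloud(c):
    v,u=np.mgrid[0:420,0:560].astype(float)
    d=c['depth'];x=(u-c['cx'])/c['fx'];y=(v-c['cy'])/c['fy']
    P=np.stack([x*d,-y*d,-d],-1)
    return P@rot(c['attitude']).as_matrix().T+np.array(c['xyz'])
E
python3 - <<'E'
from h import *
o=arm.observe();print({k:np.round(v,3) for k,v in o.items()})
for n in('scene','top'):
    c=arm.read_camera(n);np.savez(''+n+'0.npz',**c);cv2.imwrite(f'pics/{n}0.png',c['pixels'])
    print(n,c['fx'],c['cx'],c['cy'],c['xyz'],c['attitude'],(c['depth']>0).mean())
E
```

```text
pics
{'time': np.float64(0.0), 'joint_pos': array([-1.352,  0.092,  1.232,  0.   ,  1.82 , -0.057]), 'joint_vel': array([ 0.   , -0.001,  0.   ,  0.   ,  0.001,  0.001]), 'joint_torque': array([-1.0000e-03, -4.5873e+01, -4.1803e+01,  0.0000e+00,  1.2000e-02,
        0.0000e+00]), 'eef_pos': array([ 0.163, -0.577,  0.303]), 'tool_rot': array([-0.001,  0.991,  0.137, -0.   ]), 'contact_force': array([0.067, 0.596, 0.789]), 'ft_torque': array([ 0.017,  0.023, -0.036]), 'gripper_width': np.float64(0.085)}
scene 455.74108614280624 267.88313234361436 207.78769853951718 [-0.34061096 -0.65504837  0.8086257 ] [ 0.8063957   0.44881894 -0.19577118 -0.33160396] 0.806687925170068
top 426.0051966859454 279.22338793616467 209.5136603256245 [0.31507158 0.12454108 1.50530242] [-0.69702239 -0.05019569  0.03798691  0.71428088] 0.9962329931972789
```

View pics/scene0.png

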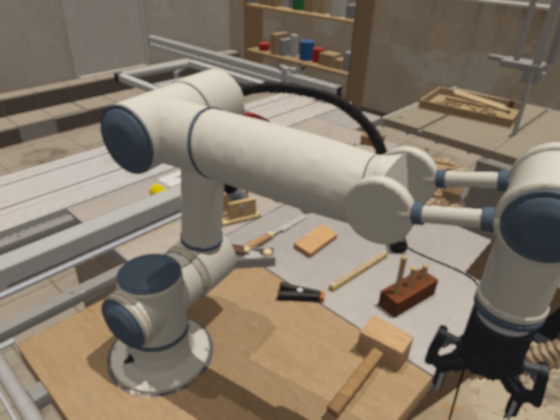

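View pics/top0.png

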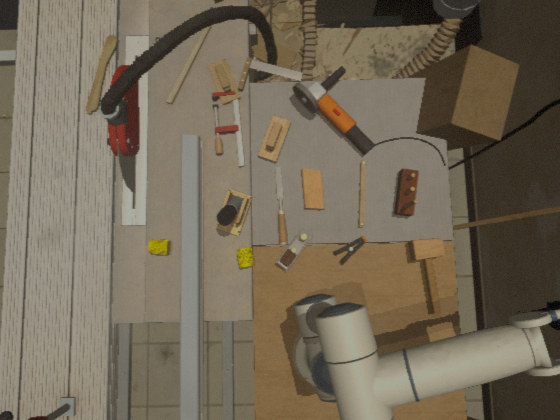

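The scene view shows the rack with its dowels at (408,288), the board at (315,240) and the cap in its stand at about (235,200). In the top view the stand and cap are at (235,208), the board at (313,188), the chisel at (281,205), the rule at (362,192) and the rack at (407,192).

```bash
python3 - <<'E'
from h import *
c=dict(np.load('top0.npz'));P=cloud(c);im=c['pixels']
np.save('Ptop.npy',P)
crop=im[100:260,200:440];cv2.imwrite('pics/crop.png',cv2.resize(crop,None,fx=3.3,fy=3.3,interpolation=cv2.INTER_CUBIC))
for n,(u,v) in dict(board=(313,188),chis=(281,225),rule=(362,192),cap=(228,214),plane=(275,138),rack=(407,205),table=(340,190),stand=(243,198)).items(): print(n,P[v,u].round(3),im[v,u])
def ext(m,name):
    m=m.astype(np.uint8);k,l,s,ce=cv2.connectedComponentsWithStats(m)
    for i in range(1,k):
        if s[i,4]>80:
            q=P[l==i]; z=np.median(q[:,2]); r=cv2.minAreaRect((q[:,:2]*1000).astype(np.float32))
            print(name,s[i],'z',z.round(3),q[:,2].max().round(3),'mean',q[:,:2].mean(0).round(4),[np.round(x,1) for x in r])
W=np.zeros(im.shape[:2],bool);W[100:260,200:440]=1
z=P[...,2]
ext(W&(z>0.012)&(z<0.3),'obj')
ext(W&(z>0.05)&(im.max(-1)<70),'black')
E
```

```text
board [0.574 0.027 0.027] [ 81 129 167]
chis [0.447 0.143 0.022] [ 71 110 143]
rule [ 0.556 -0.145  0.021] [ 88 123 142]
cap [0.472 0.307 0.175] [36 43 49]
plane [0.748 0.156 0.062] [ 82 120 149]
rack [ 0.498 -0.281  0.084] [34 54 65]
table [ 0.569 -0.07   0.   ] [113 126 133]
stand [0.543 0.273 0.039] [ 70 109 131]
obj [213 100  32  66 721] z 0.019 0.035 mean [0.7951 0.3217] [array([785.8, 328.1]), array([250.1,  97.7]), np.float64(4.5)]
obj [ 301  100   87   55 1300] z 0.05 0.114 mean [ 0.8012 -0.0801] [array([808.5, -81.2]), array([338.1,  93.7]), np.float64(53.0)]
obj [418 100  22  38 680] z 0.061 0.125 mean [ 0.8042 -0.3854] [array([ 813.8, -381.6]), array([147.1,  65.7]), np.float64(12.5)]
obj [258 115  33  47 852] z 0.023 0.076 mean [0.7557 0.16  ] [array([760.9, 160.5]), array([ 71. , 161.7]), np.float64(68.4)]
obj [200 137   3 123 306] z 0.019 0.063 mean [0.5468 0.4219] [array([548.1, 422.1]), array([  6.8, 426.3]), np.float64(90.0)]
obj [359 161   7  66 311] z 0.018 0.027 mean [ 0.5522 -0.1463] [array([ 552.7, -146.6]), array([ 16.7, 233.5]), np.float64(85.6)]
obj [302 168 
[... 558 characters left out ...]
[array([367.2,  95.5]), array([ 47.5, 135.1]), np.float64(51.6)]
obj [334 236  34  24 271] z 0.023 0.032 mean [ 0.3631 -0.0989] [array([ 358.3, -100.8]), array([ 44.8, 120.6]), np.float64(26.5)]
obj [408 238  32  22 595] z 0.065 0.076 mean [ 0.3518 -0.3367] [array([ 350.2, -343.6]), array([69.3, 90.7]), np.float64(3.6)]
obj [237 247  16  13 180] z 0.046 0.061 mean [0.3503 0.2691] [array([351.4, 271.3]), array([41.7, 51.8]), np.float64(1.0)]
black [424 100  16  34 318] z 0.084 0.125 mean [ 0.7977 -0.3893] [array([ 810.2, -384.9]), array([124.3,  50.3]), np.float64(6.0)]
black [217 205  20  21 290] z 0.162 0.18 mean [0.4719 0.3143] [array([472.8, 314. ]), array([48.2, 70.5]), np.float64(57.5)]
```

View pics/crop.png

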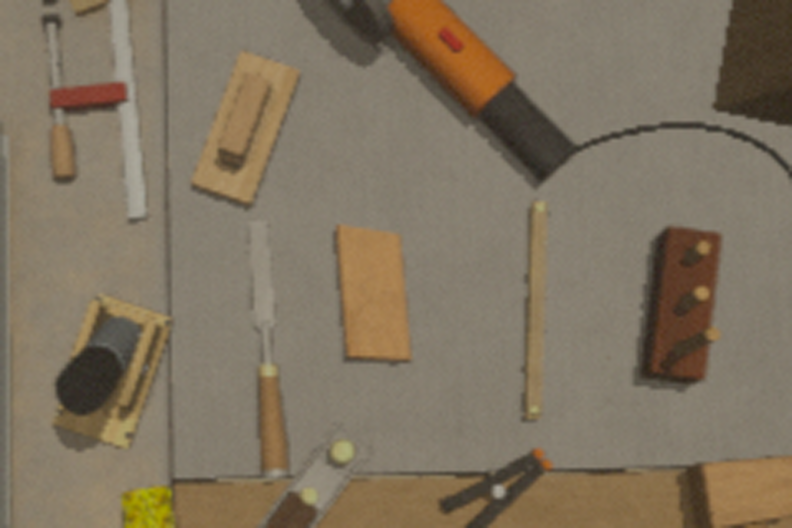

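The crop shows the stand's long axis running from (135,308) to (90,436), so the tube leans towards world (-x, +y). The longest dowel is the lowest one in the rack, with its end at (712,335). Next I'll get the geometry from these.

```bash
cat >> h.py <<'E'
def go(tp,Rt=None,o=None,roll=None):
    """print the shift (tool axes now) to TCP tp, then the rotvec (deg) to attitude Rt"""
    o=o or arm.observe();Rn=rot(o['tool_rot']).as_matrix()
    d=Rn.T@(np.array(tp)-o['eef_pos']);print('shift mm',(d*1000).round(1),'len',np.linalg.norm(d).round(3))
    if Rt is not None:
        w=np.degrees(R.from_matrix(Rn.T@Rt).as_rotvec());print('turn deg',w.round(2),np.linalg.norm(w).round(1))
def att(z,x):
    z=np.array(z)/np.linalg.norm(z);x=np.array(x,float);x-=z*(x@z);x/=np.linalg.norm(x);return np.stack([x,np.cross(z,x),z],1)
E
python3 - <<'E'
from h import *
c=dict(np.load('top0.npz'));P=cloud(c);im=c['pixels'];z=P[...,2]
m=np.zeros(z.shape,bool);m[200:232,212:245]=1
def pix(p):
    q=rot(c['attitude']).inv().apply(np.array(p)-c['xyz']);return np.array([c['cx']-c['fx']*q[...,0]/q[...,2],c['cy']+c['fy']*q[...,1]/q[...,2]]).T
bl=m&(im.max(-1)<70)&(z>.1)
for yaw in (160.5,):
    y=np.radians(yaw);a=np.array([.5*np.cos(y),.5*np.sin(y),.866]);h=np.array([np.sin(y),-np.cos(y),0])
    s=P[bl]@a;print('hist',np.percentile(s,[5,25,50,75,90,97]).round(4))
    t=P[bl][s>np.percentile(s,50)-.004];pl=np.linalg.svd(t-t.mean(0))[2][2];print('n',pl.round(3),a.round(3),t.mean(0).round(4),len(t))
# stand base rim: points about z 14mm in box
b=np.zeros(z.shape,bool);b[185:240,212:256]=1
b&=(z>.008)&(z<.024)&(im[...,2]>100)
r=cv2.minAreaRect((P[b][:,:2]*1000).astype(np.float32));print('base',r,b.sum())
# dowel ends + rack top
rk=np.zeros(z.shape,bool);rk[160:222,390:425]=1
t=rk&(z>.04)&(z<.057);r=cv2.minAreaRect((P[t][:,:2]*1000).astype(np.float32));print('rack',r,np.median(z[t]))
for lo,hi in((.145,.17),(.085,.11),(.07,.085)):
    q=P[rk&(z>lo)&(z<hi)];print(lo,q.mean(0).round(4),len(q))
print(np.percentile(P[:,:,2][170:205,335:355],[5,50,95]).round(4))
w=arm.read_camera('wrist');np.savez('w0.npz',**w);o=arm.observe()
Rn=rot(o['tool_rot']).as_matrix();print('wristcam in tool',(Rn.T@(w['xyz']-o['eef_pos'])).round(4),(Rn.T@rot(w['attitude']).as_matrix()).round(3).tolist(),w['fx'],w['cx'],w['cy'])
E
```

```text
hist [-0.0753 -0.0451 -0.0232 -0.0206 -0.0189 -0.017 ]
n [ 0.448 -0.185 -0.875] [-0.471  0.167  0.866] [0.4618 0.3208 0.1653] 177
base ((498.61419677734375, 311.58740234375), (149.8360595703125, 183.38571166992188), 84.68185424804688) 333
rack ((551.091796875, -296.8316345214844), (58.13307571411133, 158.57569885253906), 79.43755340576172) 0.05084566241122801
0.145 [ 0.5005 -0.2868  0.1582] 22
0.085 [ 0.5557 -0.2953  0.097 ] 47
0.07 [ 0.544  -0.2919  0.0785] 17
[-0.005   0.0009  0.0064]
wristcam in tool [ 0.0664 -0.0007 -0.0701] [[-0.002, 0.966, 0.258], [1.0, 0.002, 0.001], [0.0, 0.258, -0.966]] 325.19226210127806 280.85069075816006 212.44249560973924
```

```bash
python3 - <<'E'
from h import *
go([.46,.0,.36]);o=arm.observe();Rn=rot(o['tool_rot']).as_matrix();print((Rn.T@np.array([.39-.46,.345,-.05])*1000).round(1))
y=np.radians(160);a=np.array([.5*np.cos(y),.5*np.sin(y),.866]);go([.386,.3475,.304],att(-a,Rn[:,0]))
E
```

```text
shift mm [ 442.6 -474.7  -56.2] len 0.651
[  26.6 -350.9   50.5]
shift mm [ 4.660e+02 -8.292e+02  3.000e-01] len 0.951
turn deg [-18.48  23.71  -3.91] 30.3
```

```bash
python3 -m pendant '[[[0.03,-0.032,-0.004],[0,0,0],-1],[[0.03,-0.032,-0.004],[0,0,0],-1],[[0.03,-0.032,-0.004],[0,0,0],-1],[[0.03,-0.032,-0.004],[0,0,0],-1],[[0.03,-0.032,-0.004],[0,0,0],-1],[[0.03,-0.032,-0.004],[0,0,0],-1],[[0.03,-0.032,-0.004],[0,0,0],-1],[[0.03,-0.032,-0.004],[0,0,0],-1],[[0.03,-0.032,-0.004],[0,0,0],-1],[[0.03,-0.032,-0.004],[0,0,0],-1],[[0.03,-0.032,-0.004],[0,0,0],-1],[[0.03,-0.032,-0.004],[0,0,0],-1],[[0.03,-0.032,-0.004],[0,0,0],-1],[[0.03,-0.032,-0.004],[0,0,0],-1],[[0.03,-0.032,-0.004],[0,0,0],-1]]' 60
python3 -m pendant '[[[0.003,-0.044,0],[0,0,0],-1],[[0.003,-0.044,0],[0,0,0],-1],[[0.003,-0.044,0],[0,0,0],-1],[[0.003,-0.044,0],[0,0,0],-1],[[0.003,-0.044,0.012],[0,0,0],-1],[[0.003,-0.044,0.012],[0,0,0],-1],[[0.003,-0.044,0.012],[0,0,0],-1],[[0.003,-0.044,0.012],[0,0,0],-1],[[0,0,0],[-4.62,5.93,-0.98],-1],[[0,0,0],[-4.62,5.93,-0.98],-1],[[0,0,0],[-4.62,5.93,-0.98],-1],[[0,0,0],[-4.62,5.93,-0.98],-1],[[0,0,0],[0,0,0],-1]]'
python3 - <<'E'
from h import *
c=arm.read_camera('wrist');np.savez('w1.npz',**c);o=arm.observe()
print(o['time'],o['joint_pos'].round(3),o['eef_pos'].round(4))
y=np.radians(160);a=np.array([.5*np.cos(y),.5*np.sin(y),.866]);Rn=rot(o['tool_rot']).as_matrix();go([.386,.3475,.304],att(-a,Rn[:,0]))
im=c['pixels'].copy();cv2.imwrite('pics/w1.png',im);print((c['depth']>0).mean())
E
```

```text
time: 2.02
eef_pos: [0.4661, 0.0085, 0.3638]
tool_rot: [0.0, 0.99, 0.138, -0.0]
contact_force: [1.2, -1.0, 0.0]
gripper_width: 0.0851
time: 3.65
eef_pos: [0.3916, 0.3528, 0.3147]
tool_rot: [0.13, 0.951, 0.168, 0.224]
contact_force: [0.2, -0.1, -0.5]
gripper_width: 0.0854
3.7 [ 0.91  -0.238  1.587 -0.495  1.614  2.067] [0.3921 0.3526 0.3152]
shift mm [-11.3  -0.5   7.7] len 0.014
turn deg [-0.01  0.12 -0.  ] 0.1
0.9788988095238095
```

View pics/w1.png

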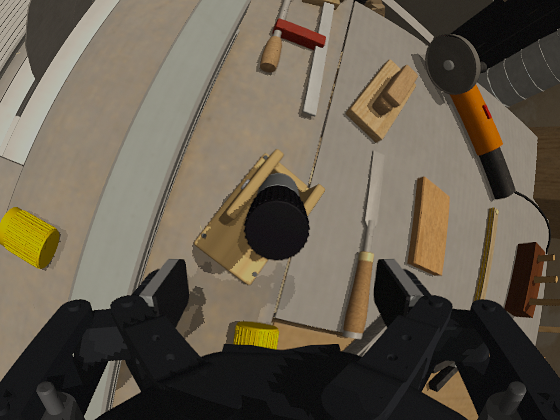

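The wrist view shows the cap top at about (277,222), between the open fingers. The cheeks lie on either side, and the board (432,225) and chisel (365,260) are clear of the gripper.

```bash
cat >> h.py <<'E'
def fcloud(c):
    v,u=np.mgrid[0:420,0:560].astype(float)
    x=(u-c['cx'])/c['fx'];y=(v-c['cy'])/c['fy'];th=np.hypot(x,y)+1e-12
    k=np.tan(np.minimum(th,1.5))/th;d=c['depth']
    P=np.stack([x*k*d,-y*k*d,-d],-1)
    return P@rot(c['attitude']).as_matrix().T+np.array(c['xyz'])
def fitplane(q,n=6):
    for _ in range(n):
        m=q.mean(0);nn=np.linalg.svd(q-m,full_matrices=False)[2][2];r=(q-m)@nn;k=abs(r)<max(2*np.median(abs(r)),.001);q=q[k]
    return m,nn*np.sign(nn[2]),q
E
python3 - <<'E'
from h import *
c=dict(np.load('w1.npz'));P=fcloud(c);np.set_printoptions(suppress=True)
im=c['pixels'];m,n,q=fitplane(P[205:240,258:298].reshape(-1,3));print('top plane',m.round(4),n.round(4),len(q))
print('tilt',np.degrees(np.arccos(n[2])),'yaw',np.degrees(np.arctan2(n[1],n[0])))
d=(P-m)@n
bm=((abs(d)<.004)&(np.linalg.norm(P-m,axis=-1)<.06)&(im.max(-1)<90)).astype(np.uint8)
k,l,s,ce=cv2.connectedComponentsWithStats(bm);i=l[222,277];print(s[i])
B=att(n,[1,0,0]);q=(P[l==i]-m)@B[:,:2]
ctr,rad=cv2.minEnclosingCircle((q*1000).astype(np.float32));print('circ',ctr,rad,'mean',q.mean(0)*1000)
top=m+B[:,:2]@np.array(ctr)/1000;print('top',top.round(4))
# cheeks' top faces and base for yaw
z=P[...,2];b=np.zeros(z.shape,bool);b[145:285,190:330]=1
bb=b&(z>.009)&(z<.019)&(im[...,2]>100)&(im[...,2]*1.-im[...,0]>25);r=cv2.minAreaRect((P[bb][:,:2]*1000).astype(np.float32));print('base',r,bb.sum())
# board
b=np.zeros(z.shape,bool);b[170:285,405:455]=1;bb=b&(z>.012)&(z<.03);print('board',cv2.minAreaRect((P[bb][:,:2]*1000).astype(np.float32)),np.median(z[bb]))
E
```

```text
top plane [0.4651 0.325  0.1666] [-0.4687  0.1743  0.866 ] 1191
tilt 30.002208356546053 yaw 159.60487239978838
[ 244  198   66   62 3095]
circ (-6.620874404907227, -0.8722504377365112) 25.722131729125977 mean [-5.44398382 -0.71402605]
top [0.4593 0.3235 0.1638]
base ((497.2394714355469, 309.13812255859375), (86.06168365478516, 149.09022521972656), 69.90235137939453) 2553
board ((573.483154296875, 28.78253746032715), (151.7287139892578, 69.12600708007812), 2.6675424575805664) 0.020348697876871602
```

```bash
python3 - <<'E'
from h import *
o=arm.observe();Rn=rot(o['tool_rot']).as_matrix();a=np.array([-.4692,.1728,.866]);print(Rn.round(3))
go(np.array([.4596,.3235,.164])+.024*a,att(-a,Rn[:,0]))
E
```

```text
[[ 0.845  0.26   0.468]
 [ 0.376 -0.911 -0.172]
 [ 0.382  0.321 -0.867]]
shift mm [-11.6  -4.4 143.7] len 0.144
turn deg [-0.09  0.05 -0.  ] 0.1
```

```bash
python3 -m pendant '[[[-0.006,-0.0022,0.01],[0,0,0],-1],[[-0.0056,-0.0022,0.01],[0,0,0],-1],[[0,0,0.03],[0,0,0],-1],[[0,0,0.03],[0,0,0],-1],[[0,0,0.03],[0,0,0],-1],[[0,0,0.02],[0,0,0],-1],[[0,0,0.0137],[0,0,0],-1],[[0,0,0],[0,0,0],-1],[[0,0,0],[0,0,0],-1]]' 80
python3 - <<'E'
from h import *
o=arm.observe();Rn=rot(o['tool_rot']).as_matrix();a=np.array([-.4692,.1728,.866]);print(o['joint_pos'].round(3))
go(np.array([.4596,.3235,.164])+.024*a,att(-a,Rn[:,0]))
E
```

```text
time: 4.82
eef_pos: [0.4497, 0.3274, 0.1865]
tool_rot: [0.129, 0.951, 0.166, 0.225]
contact_force: [-0.9, -0.3, -0.0]
gripper_width: 0.0855
[ 0.788 -0.173  1.76  -0.486  1.345  2.074]
shift mm [-1.7 -1.1  0.8] len 0.002
turn deg [-0.03 -0.13  0.  ] 0.1
```

```bash
python3 -m pendant '[[[-0.0015,-0.001,0.0005],[0,0,0],-1],[[0,0,0],[0,0,0],1],[[0,0,0],[0,0,0],1],[[0,0,0],[0,0,0],1],[[0,0,0],[0,0,0],1],[[0,0,0],[0,0,0],1],[[0,0,0],[0,0,0],1],[[0,0,0],[0,0,0],1],[[0,0,0],[0,0,0],1]]' 80
python3 -m pendant '[[[0,0,-0.0006],[0,0,-10],1],[[0,0,-0.00056],[0,0,-10],1],[[0,0,-0.00056],[0,0,-10],1],[[0,0,-0.00056],[0,0,-10],1]]'
python3 -c "
from h import *
o=arm.observe();print(o['joint_pos'].round(3),o['ft_torque'].round(2))"
```

```text
time: 5.95
eef_pos: [0.4482, 0.328, 0.1849]
tool_rot: [0.129, 0.951, 0.166, 0.225]
contact_force: [-3.8, 3.5, 4.3]
gripper_width: 0.0495
time: 6.45
eef_pos: [0.4472, 0.3273, 0.1854]
tool_rot: [0.2, 0.836, 0.484, 0.165]
contact_force: [0.4, -0.0, -1.0]
gripper_width: 0.0492
[ 0.792 -0.175  1.763 -0.487  1.348  1.373] [0.11 0.34 0.02]
```

```bash
python3 -m pendant '[[[0,0,-0.00056],[0,0,-10],1],[[0,0,-0.00056],[0,0,-10],1],[[0,0,-0.00056],[0,0,-10],1],[[0,0,-0.00056],[0,0,-10],1],[[0,0,-0.00056],[0,0,-10],1],[[0,0,-0.00056],[0,0,-10],1],[[0,0,-0.00056],[0,0,-10],1],[[0,0,-0.00056],[0,0,-10],1],[[0,0,-0.00056],[0,0,-10],1],[[0,0,-0.00056],[0,0,-10],1],[[0,0,-0.00056],[0,0,-10],1],[[0,0,-0.00056],[0,0,-10],1],[[0,0,-0.00056],[0,0,-10],1],[[0,0,-0.00056],[0,0,-10],1],[[0,0,-0.00056],[0,0,-10],1],[[0,0,-0.00056],[0,0,-10],1],[[0,0,-0.00056],[0,0,-10],1],[[0,0,-0.00056],[0,0,-10],1],[[0,0,-0.00056],[0,0,-10],1],[[0,0,-0.00056],[0,0,-10],1]]'
python3 - <<'E'
from h import *
o=arm.observe();Rn=rot(o['tool_rot']).as_matrix();a=np.array([-.4692,.1728,.866]);print(o['joint_pos'].round(3),o['ft_torque'].round(2))
go(np.array([.4596,.3235,.164])+(.024+.020*(2.074-o['joint_pos'][5])/2/np.pi)*a,att(-a,Rn[:,0]))
E
```

```text
time: 8.95
eef_pos: [0.4414, 0.3284, 0.1946]
tool_rot: [0.127, -0.621, 0.739, -0.226]
contact_force: [-3.8, -2.8, 0.6]
gripper_width: 0.0494
[ 0.802 -0.186  1.756 -0.487  1.372 -2.117] [-0.35  0.71 -0.51]
shift mm [-1.5 -1.2 -1.5] len 0.002
turn deg [ 0.05 -0.22 -0.  ] 0.2
```

```bash
python3 -m pendant '[[[0,0,0],[0,0,0],-1],[[0,0,0],[0,0,0],-1],[[0,0,0],[0,0,0],-1],[[0,0,0],[0,0,0],-1],[[0,0,0],[0,0,10],-1],[[0,0,0],[0,0,10],-1],[[0,0,0],[0,0,10],-1],[[0,0,0],[0,0,10],-1],[[0,0,0],[0,0,10],-1],[[0,0,0],[0,0,10],-1],[[0,0,0],[0,0,10],-1],[[0,0,0],[0,0,10],-1],[[0,0,0],[0,0,10],-1],[[0,0,0],[0,0,10],-1],[[0,0,0],[0,0,10],-1],[[0,0,0],[0,0,10],-1],[[0,0,0],[0,0,10],-1],[[0,0,0],[0,0,10],-1],[[0,0,0],[0,0,10],-1],[[0,0,0],[0,0,10],-1]]'
python3 -m pendant '[[[0,0,0],[0,0,10],-1],[[0,0,0],[0,0,10],-1],[[0,0,0],[0,0,10],-1],[[0,0,0],[0,0,10],-1],[[0,0,0],[0,0,10],-1],[[0,0,0],[0,0,10],-1],[[0,0,0],[0,0,10],-1],[[0,0,0],[0,0,10],-1],[[0,0,0],[0,0,0],-1]]'
python3 - <<'E'
from h import *
c=arm.read_camera('wrist');np.savez('w2.npz',**c);cv2.imwrite('pics/w2.png',c['pixels']);P=fcloud(c)
o=arm.observe();Rn=rot(o['tool_rot']).as_matrix();a=np.array([-.4692,.1728,.866]);print(o['joint_pos'].round(3))
go(np.array([.4596,.3235,.164])+(.024+.0133)*a,att(-a,Rn[:,0]))
t0=np.array([.4596,.3235,.164]);d=P-t0;s=d@a;r=np.linalg.norm(d-s[...,None]*a,axis=-1)
k=(r<.02)&(abs(s)<.04);print('cap rise',np.percentile(s[k],[5,25,50,75,95]).round(4),k.sum())
E
```

```text
time: 11.45
eef_pos: [0.442, 0.3298, 0.196]
tool_rot: [0.243, 0.624, 0.737, 0.089]
contact_force: [-0.1, 0.0, 1.1]
gripper_width: 0.0855
time: 12.58
eef_pos: [0.442, 0.3298, 0.196]
tool_rot: [0.13, 0.951, 0.167, 0.225]
contact_force: [-0.4, 0.6, -0.5]
gripper_width: 0.0853
[ 0.803 -0.186  1.754 -0.487  1.369  2.074]
shift mm [ 0.3  0.  -0.2] len 0.0
turn deg [-0.   -0.09  0.  ] 0.1
cap rise [0.0106 0.0113 0.0119 0.0124 0.0385] 7399
```

```bash
python3 -m pendant '[[[0,0,0],[0,0,0],1],[[0,0,0],[0,0,0],1],[[0,0,0],[0,0,0],1],[[0,0,0],[0,0,0],1],[[0,0,0],[0,0,0],1],[[0,0,0],[0,0,0],1],[[0,0,0],[0,0,0],1],[[0,0,-0.00056],[0,0,-10],1],[[0,0,-0.00056],[0,0,-10],1],[[0,0,-0.00056],[0,0,-10],1],[[0,0,-0.00056],[0,0,-10],1],[[0,0,-0.00056],[0,0,-10],1],[[0,0,-0.00056],[0,0,-10],1],[[0,0,-0.00056],[0,0,-10],1],[[0,0,-0.00056],[0,0,-10],1],[[0,0,-0.00056],[0,0,-10],1],[[0,0,-0.00056],[0,0,-10],1],[[0,0,-0.00056],[0,0,-10],1],[[0,0,-0.00056],[0,0,-10],1],[[0,0,-0.00056],[0,0,-10],1]]'
python3 -m pendant '[[[0,0,-0.00056],[0,0,-10],1],[[0,0,-0.00056],[0,0,-10],1],[[0,0,-0.00056],[0,0,-10],1],[[0,0,-0.00056],[0,0,-10],1],[[0,0,-0.00056],[0,0,-10],1],[[0,0,-0.00056],[0,0,-10],1],[[0,0,-0.00056],[0,0,-10],1],[[0,0,-0.00056],[0,0,-10],1],[[0,0,-0.00056],[0,0,-10],1],[[0,0,-0.00056],[0,0,-10],1],[[0,0,-0.001],[0,0,-10],1],[[0,0,-0.001],[0,0,0],1],[[0,0,0],[0,0,0],1]]'
python3 -c "
from h import *
o=arm.observe();print(o['joint_pos'].round(3),o['ft_torque'].round(2))"
```

```text
time: 15.12
eef_pos: [0.4379, 0.3306, 0.2019]
tool_rot: [0.257, 0.249, 0.933, -0.024]
contact_force: [-6.9, 0.0, 5.0]
gripper_width: 0.049
time: 16.75
eef_pos: [0.4349, 0.3315, 0.2079]
tool_rot: [0.129, -0.618, 0.742, -0.225]
contact_force: [-1.2, -1.8, -0.6]
gripper_width: 0.0488
[ 0.816 -0.198  1.743 -0.488  1.398 -2.108] [-0.29  0.44 -0.18]
```

```bash
python3 -m pendant '[[[0,0,-0.003],[0,0,0],1],[[0,0,-0.003],[0,0,0],1],[[0,0,0],[0,0,0],1]]'
python3 -c "
from h import *
o=arm.observe();a=np.array([-.4692,.1728,.866]);print(o['joint_pos'].round(3),o['contact_force']@a)
d=o['eef_pos']-np.array([.4596,.3235,.164]);print((d@a).round(4),(d-(d@a)*a).round(4))"
```

```text
time: 17.12
eef_pos: [0.4318, 0.333, 0.2138]
tool_rot: [0.129, -0.619, 0.741, -0.225]
contact_force: [-2.2, -4.4, -1.3]
gripper_width: 0.0489
[ 0.822 -0.204  1.737 -0.487  1.41  -2.11 ] -0.8767647222829698
0.0578 [-0.0006 -0.0005 -0.0002]
```

```bash
python3 -m pendant '[[[0,0,-0.01],[0,0,0],1],[[0,0,-0.02],[0,0,0],1],[[0,0,-0.03],[0,0,0],1],[[0,0,-0.03],[0,0,0],1],[[0,0,0],[0,0,0],1]]'
python3 - <<'E'
from h import *
c=arm.read_camera('wrist');np.savez('w3.npz',**c);cv2.imwrite('pics/w3.png',c['pixels']);P=fcloud(c)
o=arm.observe();Rn=rot(o['tool_rot']).as_matrix();print(o['joint_pos'].round(3))
x=Rn[:,0].copy();T=att([0,0,-1],x);go([.5735,.0288,.25],T)
print('shift after turn',(T.T@(np.array([.5735,.0288,.25])-o['eef_pos'])*1000).round(1))
L=(P-o['eef_pos'])@Rn;k=(np.hypot(L[...,0],L[...,1])<.02)&(L[...,2]>.005)&(L[...,2]<.06);print(k.sum(),np.percentile(L[k][:,2],[5,25,50,75]).round(4))
m,n,q=fitplane(L[k]);print('top normal in tool',n.round(3),m.round(4))
E
```

```text
time: 17.75
eef_pos: [0.3897, 0.3504, 0.296]
tool_rot: [0.134, -0.62, 0.74, -0.224]
contact_force: [0.4, -0.5, -1.3]
gripper_width: 0.0488
[ 0.912 -0.254  1.639 -0.497  1.576 -2.101]
shift mm [ 273.9 -178.4  178.7] len 0.372
turn deg [-29.78  -4.61   1.23] 30.2
shift after turn [ 278.4 -243.6   43.7]
7585 [0.0232 0.0237 0.0241 0.0245]
top normal in tool [0.015 0.012 1.   ] [ 0.0031 -0.      0.0241]
```

View pics/w3.png

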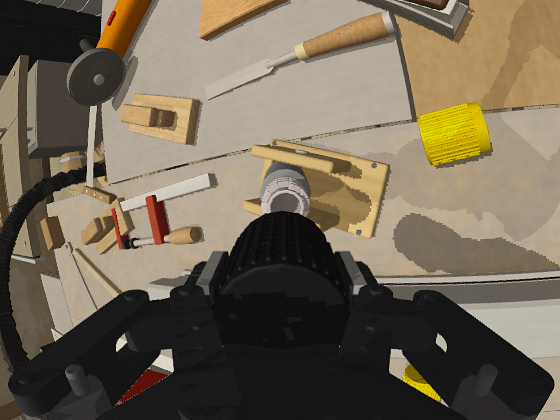

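The cap is off and held square in the fingers. Its top is 24 mm ahead of the TCP, and the open rim shows at (287,200). Before travelling I'll turn upright and wind the wrist back, because joint 6 would otherwise hit its limit.

```bash
python3 -m pendant '[[[0,0,0],[-7.45,-1.15,0.31],1],[[0,0,0],[-7.45,-1.15,0.31],1],[[0,0,0],[-7.45,-1.15,0.31],1],[[0,0,0],[-7.45,-1.15,0.31],1],[[0,0,0],[0,0,10],1],[[0,0,0],[0,0,10],1],[[0,0,0],[0,0,10],1],[[0,0,0],[0,0,10],1],[[0,0,0],[0,0,10],1],[[0,0,0],[0,0,10],1],[[0,0,0],[0,0,10],1],[[0,0,0],[0,0,10],1],[[0,0,0],[0,0,10],1],[[0,0,0],[0,0,0],1]]'
python3 - <<'E'
from h import *
o=arm.observe();Rn=rot(o['tool_rot']).as_matrix();print(o['joint_pos'].round(3))
go([.5735,.0288,.25],att([0,0,-1],Rn[:,0]))
c=dict(np.load('w3.npz'));P=fcloud(c);a=np.array([-.4692,.1728,.866]);t0=np.array([.4596,.3235,.164]);rim=t0-.022*a
s=(P-rim)@a;rr=np.linalg.norm(P-rim-s[...,None]*a,axis=-1)
k=(abs(s)<.004)&(rr<.024);q=P[k];m,n,q2=fitplane(q);print('rim',k.sum(),m.round(4),n.round(3),'s',np.median(s[k]).round(4))
B=att(a,[1,0,0]);f=((P[k]-rim)@B[:,:2]*1000).astype(np.float32);print(cv2.minEnclosingCircle(f), cv2.fitEllipse(cv2.convexHull(f)))
E
```

```text
time: 19.55
eef_pos: [0.3901, 0.3486, 0.2904]
tool_rot: [-0.002, 0.1, 0.995, -0.003]
contact_force: [-0.4, -0.4, -1.3]
gripper_width: 0.049
[ 6.650e-01 -1.140e-01  1.458e+00 -1.000e-03  1.804e+00 -7.060e-01]
shift mm [-243.5 -276.7   41.2] len 0.371
turn deg [-0.31 -0.17  0.  ] 0.4
rim 290 [0.4677 0.3115 0.1435] [-0.502  0.092  0.86 ] s -0.0015
((-2.000811815261841, -3.4537954330444336), 15.992060661315918) ((-1.7280768156051636, -2.1361632347106934), (27.970355987548828, 34.60243225097656), 132.75439453125)
```

```bash
python3 -m pendant '[[[-0.0304,-0.0346,0.0025],[0,0,0],1],[[-0.0304,-0.0346,0.0025],[0,0,0],1],[[-0.0304,-0.0346,0.0025],[0,0,0],1],[[-0.0304,-0.0346,0.0025],[0,0,0],1],[[-0.0304,-0.0346,0.0025],[0,0,0],1],[[-0.0304,-0.0346,0.0025],[0,0,0],1],[[-0.0304,-0.0346,0.0025],[0,0,0],1],[[-0.0304,-0.0346,0.0025],[0,0,0],1],[[0,0,0.03],[-0.3,-0.17,0],1],[[0,0,0.03],[0,0,0],1],[[0,0,0.03],[0,0,0],1],[[0,0,0.02],[0,0,0],1],[[0,0,0],[0,0,0],1],[[0,0,0],[0,0,0],1]]'
python3 - <<'E'
from h import *
o=arm.observe();Rn=rot(o['tool_rot']).as_matrix();print(o['joint_pos'].round(3))
go([.5735,.0288,.108],att([0,0,-1],Rn[:,0]))
E
```

```text
time: 21.3
eef_pos: [0.5732, 0.0289, 0.1639]
tool_rot: [0.001, 0.1, 0.995, 0.001]
contact_force: [0.9, 0.4, -1.6]
gripper_width: 0.0489
[-9.000e-03  3.700e-02  1.535e+00  1.000e-03  1.567e+00 -1.380e+00]
shift mm [-0.1 -0.2 55.9] len 0.056
turn deg [0.08 0.15 0.  ] 0.2
```

```bash
python3 -m pendant '[[[0,0,0.02],[0,0,0],1],[[0,0,0.02],[0,0,0],1],[[0,0,0.01],[0,0,0],1],[[0,0,0.002],[0,0,0],1],[[0,0,0.001],[0,0,0],1],[[0,0,0.001],[0,0,0],1],[[0,0,0.001],[0,0,0],1],[[0,0,0],[0,0,0],1]]'
```

```text
time: 22.3
eef_pos: [0.5726, 0.0291, 0.1108]
tool_rot: [0.001, 0.1, 0.995, 0.0]
contact_force: [-11.0, 0.2, 16.8]
gripper_width: 0.0492
```

```bash
python3 -m pendant '[[[0,0,-0.0015],[0,0,0],1],[[0,0,0],[0,0,0],1],[[0,0,0],[0,0,0],0.5],[[0,0,0],[0,0,0],0],[[0,0,0],[0,0,0],-0.5],[[0,0,0],[0,0,0],-1],[[0,0,0],[0,0,0],-1],[[0,0,0],[0,0,0],-1],[[0,0,0],[0,0,0],-1],[[0,0,-0.02],[0,0,0],-1],[[0,0,-0.04],[0,0,0],-1],[[0,0,-0.05],[0,0,0],-1],[[0,0,-0.05],[0,0,0],-1],[[0,0,0],[0,0,0],-1]]'
python3 - <<'E'
from h import *
c=arm.read_camera('wrist');np.savez('w4.npz',**c);cv2.imwrite('pics/w4.png',c['pixels']);P=fcloud(c);im=c['pixels']
z=P[...,2];k=(np.hypot(P[...,0]-.5735,P[...,1]-.0288)<.03)&(z>.06)&(z<.11)
m,n,q=fitplane(P[k]);print('cap top',m.round(4),n.round(4),len(q));print(cv2.minEnclosingCircle((q[:,:2]*1000).astype(np.float32)))
t=np.zeros(z.shape,bool);kk=(np.hypot(P[...,0]-.5735,P[...,1]-.0288)<.08)&(z<.03)&(z>.012);print('board z',np.median(z[kk]))
o=arm.observe();print(o['time'],o['joint_pos'].round(3),o['eef_pos'].round(4));print(rot(o['tool_rot']).as_matrix().round(3))
E
```

```text
time: 24.05
eef_pos: [0.5739, 0.0289, 0.2771]
tool_rot: [0.006, 0.1, 0.995, 0.001]
contact_force: [0.6, -0.5, 0.1]
gripper_width: 0.0853
cap top [0.5759 0.0302 0.0845] [-0.0191  0.0071  0.9998] 1953
((574.8067626953125, 30.40957260131836), 24.778770446777344)
board z 0.02038788362332075
24.1 [-9.000e-03  1.100e-02  1.367e+00  1.000e-03  1.756e+00 -1.379e+00] [0.5733 0.0289 0.2735]
[[-0.98   0.2    0.008]
 [ 0.2    0.98   0.001]
 [-0.008  0.002 -1.   ]]
```

View pics/w4.png

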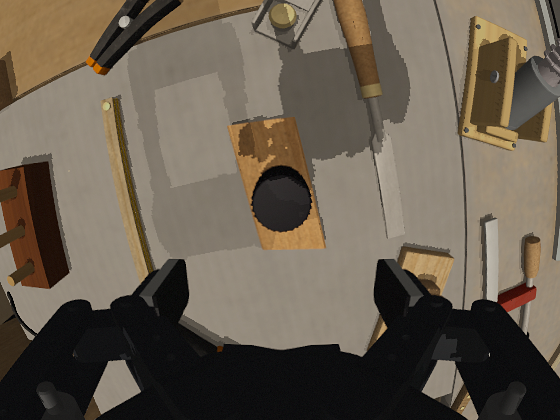

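The cap stands upright in the middle of the board, at (282,198) in the view: top at z 0.0845, tilt about 1°. Next I'll move over the long dowel.

```bash
python3 -m pendant '[[[0.001,-0.035,-0.002],[0,0,0],-1],[[0.001,-0.035,-0.002],[0,0,0],-1],[[0.001,-0.035,-0.002],[0,0,0],-1],[[0.001,-0.035,-0.002],[0,0,0],-1],[[0.001,-0.035,-0.002],[0,0,0],-1],[[0.001,-0.035,-0.002],[0,0,0],-1],[[0.001,-0.035,-0.002],[0,0,0],-1],[[0.001,-0.035,-0.002],[0,0,0],-1],[[0.001,-0.035,-0.002],[0,0,0],-1],[[0,-0.01,0],[-0.3,0.5,0],-1],[[0,0,0],[0,0,0],-1],[[0,0,0],[0,0,0],-1]]'
python3 - <<'E'
from h import *
c=arm.read_camera('wrist');np.savez('w5.npz',**c);cv2.imwrite('pics/w5.png',c['pixels']);P=fcloud(c)
z=P[...,2];k=(np.hypot(P[...,0]-.501,P[...,1]+.288)<.04)&(z>.12)&(z<.18)
q=P[k];print('long',len(q),q.mean(0).round(4),q.max(0).round(4))
t=q[q[:,2]>np.percentile(q[:,2],98)-.004];print('end',len(t),t.mean(0).round(4),cv2.minEnclosingCircle((t[:,:2]*1000).astype(np.float32)))
k=(abs(z-.05)<.005)&(abs(P[...,0]-.55)<.1)&(abs(P[...,1]+.295)<.06);print(cv2.minAreaRect((P[k][:,:2]*1000).astype(np.float32)))
o=arm.observe();print(o['time'],o['joint_pos'].round(3),o['eef_pos'].round(4))
go([.5015,-.288,.199],att([0,0,-1],-np.array([np.cos(np.radians(-10.4)),np.sin(np.radians(-10.4)),0])))
E
```

```text
time: 25.6
eef_pos: [0.4991, -0.2868, 0.2864]
tool_rot: [-0.004, 0.1, 0.995, 0.004]
contact_force: [0.3, 0.5, 0.4]
gripper_width: 0.0852
long 621 [ 0.498  -0.287   0.1517] [ 0.507  -0.2808  0.1621]
end 361 [ 0.5    -0.2875  0.1601] ((500.36749267578125, -287.595947265625), 7.005930423736572)
((549.9481201171875, -296.23101806640625), (56.78087615966797, 157.02561950683594), 80.0088882446289)
25.65 [-0.582  0.03   1.325  0.003  1.797 -1.952] [ 0.4992 -0.2867  0.2866]
shift mm [-3.2 -1.4 87.6] len 0.088
turn deg [ 0.39 -0.47 -1.04] 1.2
```

View pics/w5.png

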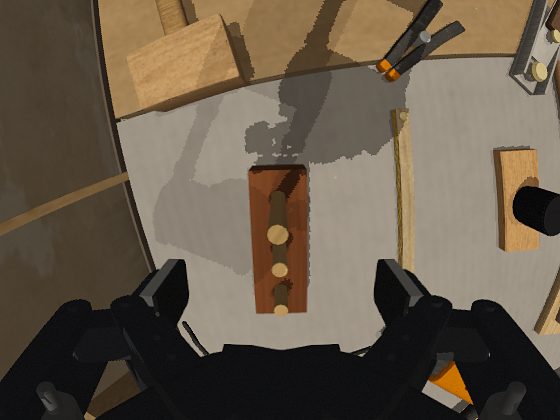

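The long dowel's end is at (277,234) in the view, between the open jaws, and it measures (0.5003, -0.2876, 0.160). The two short dowels, at (280,269) and (280,310), are clear of the pads.

```bash
python3 -m pendant '[[[-0.002,-0.0012,0.01],[0.4,-0.5,-1],-1],[[0,0,0.03],[0,0,0],-1],[[0,0,0.03],[0,0,0],-1],[[0,0,0.0175],[0,0,0],-1],[[0,0,0],[0,0,0],-1],[[0,0,0],[0,0,0],0],[[0,0,0],[0,0,0],0.5],[[0,0,0],[0,0,0],1],[[0,0,0],[0,0,0],1],[[0,0,0],[0,0,0],1],[[0,0,0],[0,0,0],1],[[0,0,0],[0,0,0],1],[[0,0,0],[0,0,0],1],[[0,0,0],[0,0,0],1]]' 40
python3 -c "
from h import *
o=arm.observe();Rn=rot(o['tool_rot']).as_matrix();print(o['joint_pos'].round(3));go([.5003,-.2876,.199],att([0,0,-1],Rn[:,0]))"
```

```text
time: 27.4
eef_pos: [0.5007, -0.2894, 0.1998]
tool_rot: [0.001, 0.092, 0.996, -0.001]
contact_force: [-0.3, 0.6, 5.4]
gripper_width: 0.0129
[-0.583  0.036  1.472 -0.     1.632 -1.97 ]
shift mm [0.8 1.7 0.8] len 0.002
turn deg [-0.05  0.1  -0.  ] 0.1
```

```bash
python3 -m pendant '[[[0,0,-0.01],[0,0,0],1],[[0,0,-0.02],[0,0,0],1],[[0,0,-0.02],[0,0,0],1],[[0,0,-0.03],[0,0,0],1],[[0,0,-0.04],[0,0,0],1],[[0,0,-0.045],[0,0,0],1]]'
python3 -m pendant '[[[0.0165,0.0427,0],[0,0,0],1],[[0.0165,0.0427,0],[0,0,0],1],[[0.0165,0.0427,0],[0,0,0],1],[[0.0165,0.0427,0],[0,0,0],1],[[0.0165,0.0427,0],[0,0,0],1],[[0.0165,0.0427,0],[0,0,0],1],[[0.0165,0.0427,0],[0,0,0],1],[[0.0165,0.0427,0],[0,0,0],1],[[0.0165,0.0427,0],[0,0,0],1],[[0.0165,0.0427,0],[0,0,0],1],[[0.0165,0.0427,0],[0,0,0],1],[[0.0165,0.0427,0],[0,0,0],1],[[0.0165,0.0427,0],[0,0,0],1],[[0.0165,0.0427,0],[0,0,0],1],[[0,0,0],[0,0,0],1],[[0,0,0],[0,0,0],1]]'
python3 - <<'E'
from h import *
o=arm.observe();Rn=rot(o['tool_rot']).as_matrix();print(o['joint_pos'].round(3));a=np.array([-.4692,.1728,.866]);rim=np.array([.4596,.3235,.164])-.022*a;print(rim)
T=att(-a,Rn[:,0]);go(rim+.22*a,T)
c=arm.read_camera('wrist');np.savez('w6.npz',**c);cv2.imwrite('pics/w6.png',c['pixels']);P=fcloud(c)
L=(P-o['eef_pos'])@Rn;k=(abs(L[...,0])<.03)&(abs(L[...,1])<.012)&(L[...,2]>.08)&(L[...,2]<.21);q=L[k]
for lo in np.arange(.08,.2,.02):
    s=q[(q[:,2]>lo)&(q[:,2]<lo+.02)]
    if len(s)>5:print(lo.round(2),len(s),s.mean(0).round(4),s.min(0).round(4),s.max(0).round(4))
E
```

```text
time: 28.15
eef_pos: [0.5, -0.2891, 0.3666]
tool_rot: [0.0, 0.092, 0.996, -0.001]
contact_force: [1.0, -0.5, 0.1]
gripper_width: 0.0127
time: 30.15
eef_pos: [0.3825, 0.3404, 0.3647]
tool_rot: [0.001, 0.092, 0.996, -0.0]
contact_force: [0.1, -0.3, -0.8]
gripper_width: 0.0128
[ 0.662 -0.124  1.335 -0.002  1.93  -0.726]
[0.4699224 0.3196984 0.144948 ]
shift mm [18.8 14.1 29.2] len 0.037
turn deg [  5.4  -29.4   -1.42] 29.9
0.08 324 [0.0061 0.0011 0.0893] [ 0.0006 -0.006   0.08  ] [0.0078 0.008  0.0999]
0.1 236 [0.0061 0.001  0.1095] [ 0.0009 -0.0059  0.1   ] [0.0079 0.0079 0.1198]
0.12 172 [0.0061 0.0011 0.1294] [ 0.0008 -0.0059  0.1204] [0.008  0.0079 0.1399]
0.14 135 [0.0061 0.0011 0.1493] [ 0.0009 -0.0059  0.14  ] [0.0079 0.008  0.1597]
0.16 105 [0.0062 0.0011 0.1693] [ 0.0009 -0.0058  0.1601] [0.0076 0.008  0.18  ]
0.18 37 [0.0061 0.0012 0.1841] [ 0.0025 -0.0053  0.18  ] [0.0077 0.0076 0.1883]
```

View pics/w6.png

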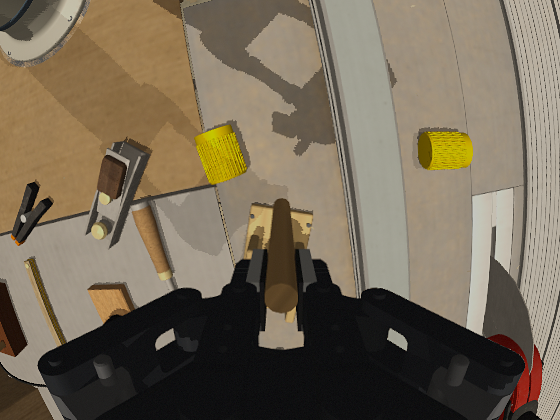

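The dowel is held straight along the tool axis, about 1 mm off centre, with its bottom end 189 mm ahead of the TCP. Now I'll tilt to the tube's axis and look at the rim.

```bash
python3 -m pendant '[[[0,0,0],[1.35,-7.35,-0.35],1],[[0,0,0],[1.35,-7.35,-0.35],1],[[0,0,0],[1.35,-7.35,-0.35],1],[[0,0,0],[1.35,-7.35,-0.35],1],[[0,0,0],[0,0,0],1],[[0,0,0],[0,0,0],1]]'
python3 - <<'E'
from h import *
np.set_printoptions(suppress=True)
c=arm.read_camera('wrist');np.savez('w7.npz',**c);P=fcloud(c)
o=arm.observe();Rn=rot(o['tool_rot']).as_matrix();print(o['joint_pos'].round(3));a=np.array([-.4692,.1728,.866]);rim=np.array([.4596,.3235,.164])-.022*a
off=Rn@np.array([.0009,.001,0])
T=att(-a,Rn[:,0]);go(rim+.215*a-off,T)
s=(P-rim)@a;B=att(a,[1,0,0]);r=(P-rim)@B[:,:2]
k=(abs(s)<.003)&(np.hypot(*r.transpose(2,0,1))<.023);f=(r[k]*1000).astype(np.float32);print(k.sum(),np.median(s[k]).round(4),cv2.minEnclosingCircle(f))
k=(s<-.004)&(s>-.045)&(np.hypot(*r.transpose(2,0,1))<.026);f=(r[k]*1000).astype(np.float32);print('neck',k.sum(),cv2.minEnclosingCircle(f))
cv2.imwrite('pics/w7.png',cv2.resize(c['pixels'][60:320,130:430],None,fx=2,fy=2))
E
```

```text
time: 30.95
eef_pos: [0.3827, 0.3401, 0.3642]
tool_rot: [0.248, 0.077, 0.963, -0.07]
contact_force: [-0.5, -0.2, -0.2]
gripper_width: 0.0131
[ 0.909 -0.266  1.523 -0.498  1.695 -0.612]
shift mm [29.2 16.  19.3] len 0.039
turn deg [-0.   -0.16  0.  ] 0.2
263 -0.0011 ((-0.9825966954231262, -0.7186287045478821), 18.579015731811523)
neck 661 ((-0.6934738159179688, -0.8030287027359009), 19.56944465637207)
```

View pics/w7.png

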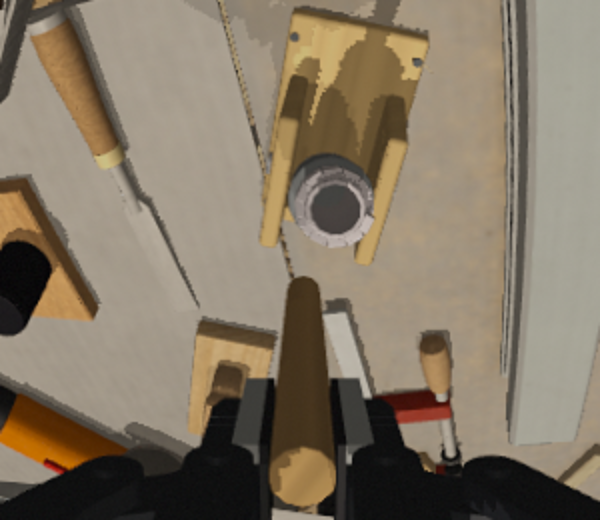

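The open rim is clear at (337,205) in the crop. The neck circle fits at 39.1 mm diameter, within 1 mm of the prediction. I'll move across and check alignment just above the rim.

```bash
python3 -m pendant '[[[0.01,0.005,0],[0,-0.05,0],1],[[0.0195,0.0105,0],[0,-0.1,0],1],[[0,0,0.01],[0,0,0],1],[[0,0,0.009],[0,0,0],1],[[0,0,0],[0,0,0],1],[[0,0,0],[0,0,0],1]]'
python3 - <<'E'
from h import *
o=arm.observe();Rn=rot(o['tool_rot']).as_matrix();a=np.array([-.4692,.1728,.866]);B=att(a,[1,0,0]);rim=np.array([.4596,.3235,.164])-.022*a+B[:,:2]@[-.0007,-.0008]
off=Rn@np.array([.0009,.001,0]);go(rim+.080*a-off,att(-a,Rn[:,0]));print(o['joint_pos'].round(3))
c=arm.read_camera('wrist');P=fcloud(c);s=(P-rim)@a;r=(P-rim)@B[:,:2]
k=(s>.03)&(s<.12)&(np.hypot(*r.transpose(2,0,1))<.012);x=(r[k]*1000);print('dowel surf in tube frame',k.sum(),x.mean(0),x.min(0),x.max(0));print('tool x in B',(B.T@Rn[:,0]).round(2))
E
```

```text
time: 31.75
eef_pos: [0.3691, 0.3556, 0.3316]
tool_rot: [0.25, 0.077, 0.963, -0.07]
contact_force: [0.0, -0.2, 0.2]
gripper_width: 0.0129
shift mm [  0.3  -0.6 135.1] len 0.135
turn deg [-0.02  0.1  -0.  ] 0.1
[ 0.955 -0.262  1.579 -0.508  1.662 -0.546]
dowel surf in tube frame 741 [-4.78067371  1.44736933] [-6.65760652 -6.67849405] [1.74526178 7.18745485]
tool x in B [-0.98  0.21 -0.  ]
```

```bash
python3 -m pendant '[[[0,-0.0005,0.015],[0,0,0],1],[[0,0,0.02],[0,0,0],1],[[0,0,0.02],[0,0,0],1]]'
python3 -m pendant '[[[0,0,0.02],[0,0,0],1],[[0,0,0.02],[0,0,0],1],[[0,0,0.02],[0,0,0],1],[[0,0,0.014],[0,0,0],1],[[0,0,0.004],[0,0,0],1],[[0,0,0],[0,0,0],1],[[0,0,0],[0,0,0],1]]'
```

```text
time: 32.17
eef_pos: [0.3951, 0.3454, 0.2817]
tool_rot: [0.25, 0.076, 0.963, -0.071]
contact_force: [-0.8, -0.4, -0.4]
gripper_width: 0.013
time: 33.05
eef_pos: [0.4313, 0.3327, 0.2171]
tool_rot: [0.25, 0.076, 0.963, -0.07]
contact_force: [0.3, 0.2, -0.3]
gripper_width: 0.0129
```

```bash
python3 -m pendant '[[[0,0,0],[0,0,0],-1],[[0,0,0],[0,0,0],-1],[[0,0,0],[0,0,0],-1],[[0,0,0],[0,0,0],-1],[[0,0,0],[0,0,0],-1],[[0,0,-0.03],[0,0,0],-1],[[0,0,-0.04],[0,0,0],-1],[[0,0,-0.04],[0,0,0],-1],[[0,0,-0.04],[0,0,0],-1],[[0,0,0],[0,0,0],-1],[[0,0,0],[0,0,0],-1]]'
python3 - <<'E'
from h import *
np.set_printoptions(suppress=True)
a=np.array([-.4692,.1728,.866]);B=att(a,[1,0,0]);rim=np.array([.4596,.3235,.164])-.022*a+B[:,:2]@[-.0007,-.0008]
c=arm.read_camera('wrist');cv2.imwrite('pics/w8.png',c['pixels']);P=fcloud(c);s=(P-rim)@a;r=(P-rim)@B[:,:2]
k=(s>.004)&(s<.09)&(np.hypot(*r.transpose(2,0,1))<.016);print('dowel above rim mm',k.sum(),np.percentile(s[k]*1000,[5,50,95,99]))
t=k&(s>np.percentile(s[k],97)-.003);print('end centre',cv2.minEnclosingCircle((r[t]*1000).astype(np.float32)))
t=arm.read_camera('top');Q=cloud(t);z=Q[...,2]
k=(np.hypot(Q[...,0]-.5735,Q[...,1]-.0288)<.045)&(z>.07)&(z<.1);print('cap',k.sum(),Q[k].mean(0).round(4))
b=dict(np.load('top0.npz'));D=(abs(t['pixels'].astype(int)-b['pixels']).max(-1)>40).astype(np.uint8);D=cv2.morphologyEx(D,cv2.MORPH_OPEN,np.ones((2,2)))
for n,(u0,u1,v0,v1) in dict(chisel=(272,292,163,248),rule=(355,370,158,232),rack=(393,422,165,218)).items():print(n,'changed px',D[v0:v1,u0:u1].sum(),'of',(u1-u0)*(v1-v0))
print(arm.observe()['time'])
E
```

```text
time: 34.42
eef_pos: [0.3607, 0.3584, 0.3452]
tool_rot: [0.25, 0.076, 0.963, -0.07]
contact_force: [0.7, 0.2, -1.3]
gripper_width: 0.0855
dowel above rim mm 253 [ 9.30470644 25.79171154 27.21168363 27.72840994]
end centre ((-4.353616714477539, 2.1726090908050537), 7.024065971374512)
cap 183 [0.5744 0.0306 0.0848]
chisel changed px 0 of 1700
rule changed px 0 of 1110
rack changed px 0 of 1537
34.525
```

View pics/w8.png

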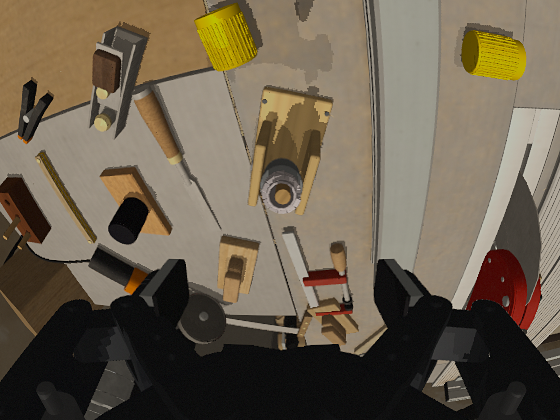

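The dowel's end stands 26–27 mm out of the tube at (282,195), and the cap is on the board at (127,218). Zero changed pixels at the rack looks wrong, since the long dowel left it, so I'll test that check before handing in.

```bash
python3 - <<'E'
from h import *
t=arm.read_camera('top');b=dict(np.load('top0.npz'));d=abs(t['pixels'].astype(int)-b['pixels']).max(-1);Q=cloud(t);P=cloud(b);print('max diff',d.max())
for n,(u0,u1,v0,v1) in dict(chisel=(272,292,163,248),rule=(355,370,158,232),rack=(393,422,165,218),board=(300,326,165,212)).items():
    w=np.s_[v0:v1,u0:u1];print(n,d[w].max(),(d[w]>25).sum(),'dz>20mm',(abs(Q[w]-P[w])[...,2]>.02).sum())
w=np.s_[160:222,390:425]
for lo,hi in((.145,.17),(.085,.11),(.07,.085)):
    for X in(P,Q):
        q=X[w];q=q[(q[...,2]>lo)&(q[...,2]<hi)];print(lo,len(q),q.mean(0).round(4) if len(q) else '')
for X,i in((P,b),(Q,t)):
    for (u0,u1,v0,v1) in((276,290,200,246),(357,369,160,230)):
        q=X[v0:v1,u0:u1].reshape(-1,3);q=q[q[:,2]>.012];print('tool',q.mean(0).round(4))
E
```

```text
max diff 151
chisel 10 0 dz>20mm 15
rule 10 0 dz>20mm 11
rack 39 43 dz>20mm 71
board 122 284 dz>20mm 213
0.145 22 [ 0.5005 -0.2868  0.1582]
0.145 0 
0.085 47 [ 0.5557 -0.2953  0.097 ]
0.085 37 [ 0.571  -0.2991  0.0957]
0.07 17 [ 0.544  -0.2919  0.0785]
0.07 11 [ 0.5741 -0.2967  0.0766]
tool [0.4398 0.1392 0.024 ]
tool [ 0.5477 -0.1412  0.0461]
tool [0.4392 0.1389 0.045 ]
tool [ 0.5486 -0.1426  0.037 ]
```

The zero came from too high a threshold. At a lower one the rack shows the long dowel gone and the two short ones still in place, and the tools have not moved. The arm is clear of everything, so I'm handing in.

```bash
python3 -c "
from bench import arm
print(arm.hand_in(), arm.observe()['time'])"
```

```text
the job is handed in; nothing more can be done
the job is handed in; nothing more can be done
```

The job is done and handed in at about 35 s of the 72 s allowed. I unscrewed the black cap in two 240° bouts with one regrip, stood it open end down on the board, and dropped the longest dowel into the tube.

What the last checks showed:
- **Cap:** it stands on the board with its top at z ≈ 0.085 m, where 0.084 is expected. It was about 1° from upright when I let go, and within about 2 mm of the board's centre.
- **Dowel:** its end stands 26–27 mm beyond the rim, where about 26 mm is expected at the bottom. The end sits about 5 mm off the axis because the dowel rests against the bore wall, within the 10 mm limit.
- **Other things:** the two short dowels are still in the block, and the chisel and rule look unchanged in the top view.
- **Robot:** the gripper is open and backed off, touching nothing.

- **Contact on placing:** the cap met the board about 2–3 mm higher than I had calculated, with about 17 N upward. I backed off 1.5 mm before letting go.
- **Faulty check:** my first image comparison reported no change at the rack, which was wrong because the threshold was too high. Repeating it at a lower threshold gave the results above.

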